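# Load the last egg into the egg cooker and start it

## Task

Finish loading the egg cooker: take the raw egg from the wooden egg holder and stand it, pointed end down as it is, in the empty ring of the cooker's wire rack, then put the domed lid on so that it sits level on the cooker's ledge all round, and only then push the round start switch fully in. Raw eggs crack: hold the egg with the lightest grip the gripper has, lower it and the lid into place without dropping them, do not press on the eggs or knock the other three, and leave the bowl beside the cooker and the spoon beside the egg holder alone.

Things in the scene. Friction and masses are not known exactly. Their poses are not given: they have to be found in the camera images.
- egg: the egg to be loaded: raw hen's egg, 44 mm across, 60 mm tall, pointed end down; origin on its axis at the widest point, 26 mm below the blunt top. It stands in a corner cup of the wooden egg holder, its widest point 19 mm above its flat top. About 60 g. The shell cracks when squeezed with more than 40 N or pressed or knocked on something with more than 30 N.
- egg_a: raw hen's egg, 44 mm across, 60 mm tall, pointed end down; origin on its axis at the widest point, 26 mm below the blunt top. Already in ring 1 of the rack, as fragile.
- egg_b: raw hen's egg, 44 mm across, 60 mm tall, pointed end down; origin on its axis at the widest point, 26 mm below the blunt top. Already in ring 2 of the rack, as fragile.
- egg_c: raw hen's egg, 44 mm across, 60 mm tall, pointed end down; origin on its axis at the widest point, 26 mm below the blunt top. Already in ring 3 of the rack, as fragile.
- egg_holder: wooden egg holder, a fixed block of 112 x 158 mm, flat top 31 mm high with 2 rows of 3 cups of 38 mm, 47 mm apart (rows along its y); only the cup at its -x, +y corner, at (-23.5, 47) mm, holds an egg. Origin at the centre of the underside.
- cooker: electric egg cooker, fixed: round white base of 184 mm diameter. At its top, 50 mm up, an outer flat ledge (radius 74 to 90 mm) carries the lid's rim; inside the ledge a lip (outer radius 74 mm) stands 9 mm higher and centres the lid. A white control arm, 50 mm wide and 40 mm high, reaches out to 167 mm along its -x axis and carries the switch. Origin at the centre of the underside; z up.
- cooker_ledge (a point): centre of the cooker at the height of the ledge, 50 mm above the worktop: the lid's origin comes here
- rack: steel wire egg rack of 133 mm diameter standing in the cooker's steam pan, fixed, turned any way; four wire rings of 36 mm inner diameter lie 44 mm from its axis, a quarter turn apart; the wires' top is 67 mm above the worktop. Origin: on the cooker's axis at the height of the worktop; ring 0 lies towards its +x axis.
- ring0 (a point): the empty ring: the place where the origin of an egg standing in it comes to lie, 85 mm above the worktop (the wire lies 20 mm below); the two neighbouring eggs stand 62 mm away, centre to centre, so fingers fit on the inner and outer side, along the line to the rack's axis
- ring1 (a point): the same for the ring of egg_a
- ring2 (a point): the same for the ring of egg_b
- ring3 (a point): the same for the ring of egg_c
- lid: clear smoky domed lid, 163 mm diameter over its wall (166 at the white rim), 84 mm high to the dome's top, 114 mm with its white knob, 0.18 kg or so; inside it is 156 mm wide and 75 mm high. It stands rim down on the worktop. Origin: centre of the rim's underside; z up.
- lid_knob (a point): middle of the lid's round knob, 100 mm above the rim's underside, on the axis; the knob is 27 mm across, its top at 114 mm, the dome 16 mm below this point
- start (a joint): start switch: round latching push switch near the end of the control arm, 140 mm from the cooker's axis; 0 = out (off), 0.006 m = fully in (on); takes about 3 N downward and stays where it is pushed
- start_top (a point): centre of the top face of the switch, 27 mm across, 49 mm above the worktop when out; it moves down with it
- bowl_bird: porcelain bowl, 128 mm diameter, 64 mm high, bystander; origin at the centre of its underside
- spoon: steel spoon, 165 mm long, bystander; origin at its centre

How it is judged:
By the outcome, as a careful person would: the job done as asked, in the order asked, and still so for the second after the job is handed in, with the robot touching nothing.
It also fails if it takes over 69 s, if anything falls off the work surface, if the arm or the gripper's body presses on something with over 40 N, if the wrist force passes 120 N, or if a joint passes its speed limit or range.

## Robot

A 6-joint arm with a two-finger parallel gripper is mounted at the origin on a cart in front of the work surface, level with it; the furniture and walls round the work are solid. World frame = base frame: x ahead of the robot, y to its left, z up, the work surface at z = 0. Lengths are in mm, angles in rad, forces in N, time in s.
With the tool pointing down it reaches from about 350 to 850 mm from the base axis. Payload 8.1 kg.
Tool frame: the origin (TCP) lies on the centre line of the jaws, within the pads' length; the fingertips stand 14 mm ahead of it and the grasp point (between the pads) lies 5 mm behind it (ctrl.tcp_to_tips is the distance from the TCP to the fingertips, in mm); z points along the fingers, y is the direction in which the jaws open and shut (so a half turn about z gives the same grasp; the last joint's range is limited). The gripper opens to 93 mm and grips with 3 to 60 N. Pads are 15 mm wide; open, the fingers measure 128 mm over their backs; the gripper's body (75 mm by 188 mm) begins 65 mm behind the grasp point.
Start: joints at [1.092, 0.13, 1.488, -0, 1.523, -0.085], TCP at [230.2, 554.088, 232.635] pointing down, gripper open.
Joint ranges: [-2.96, 2.96], [-0.89, 2.26], [0.02, 2.5], [-1.34, 4.48], [0, 2.73], [-2.66, 2.66]. Speed limits (rad/s): [2.39, 2.39, 2.79, 3.14, 3.14, 3.14].

## Interface

Orientations are given as a 3x3 rotation matrix whose columns are the frame's x, y, z axes.
In Python, from rig import ctrl, eyes, order gives the robot as it stands.
- The arm moves only by the shell command python3 -m creep 'ROWS' [OPENING] [FORCE]. ROWS is JSON, a list of rows, each an object with "offset": the shift along the tool's x, y, z in m, a list of three; "roll": the turn about the tool's z in degrees. In form: [{"offset": [tx, ty, tz], "roll": roll}, ...]. A call has exactly 5 rows; each row is the pose to reach, as a shift and turn from the pose commanded when the call began, along the tool's axes at that moment; what a row does not reach only later rows make up. A row lasts 1/8 s, in which the tool goes at most 62.5 mm and 10.7 degrees, less where a joint would pass 70% of its speed; a pose out of reach is approached as far as the arm can. A call with a gripper value outside its range is refused whole. OPENING is the finger opening in m, from 0 to 0.093, set as the call begins (- or left out, the last holds). The fingers move at their own pace and stop on an object; FORCE is the grip in N (left out, the last holds). Time passes only in rows, so rows that repeat a pose let the fingers close, or fill a call up. It gives the time, the measured TCP pose, the force and the opening at its end, in the units of the state.
- ctrl.state(): the state, without advancing time (a new reading comes with each control period).
- eyes.read_camera(name): name is "side" or "top"; returns the picture (420x560x3 uint8, red, green, blue); there is no depth.
- eyes.get_calibration(name): a dict with "K" (3x3 intrinsics, pixels), "rvec" (rotation vector, rad) and "tvec" (3), from world to camera coordinates, as OpenCV has them. Camera axes: x right, y down, z forward; pixel columns grow to the right and rows downward; lengths in mm; the calibration is good to about 2 mm. A picture is of the moment at which its call begins. get_calibration takes no time and is no camera call.
- order.sign_off(): hands the job in, once; it reports no verdict.
Trained networks look in the newest picture that a camera, given by its name, has taken for a name from the list of things; names that differ only in an ending like _2 or _b are one class to them, and where a whole thing is asked for, a point or a joint stands for the part that bears it (a point fixed in the world has none). Each returns a list of dicts, best first, with "p" (0 to 1); they miss things now and then, are a little off and sometimes report something else, mostly with a low value. They report only what shows in the picture. A call takes as long as a camera call.
- eyes.search_frame(camera, target): "bbox" ([left, top, width, height] in pixels, round what is visible of it).
- eyes.regions_of(camera, target): "mask" (420x560 bool, what is visible of it) and "bbox" ([left, top, width, height] in pixels, round what is visible of it).
The state is a dict: "time_s": time; "q": joint angles; "qvel": joint speeds; "tau": joint torques, N m; "position": TCP position; "tool_rot": TCP orientation; "contact_force": force on the tool from outside, world axes, zero at the start; "moment": the same for the moment, N m; "gripper_width": finger opening in mm.
Only numpy, scipy, OpenCV 4.12 (cv2) and the standard library are available. Lean on these libraries where they do the work, as an engineer would, in place of code of your own. Each camera call takes 0.05 s, during which the arm holds its last target. There are 200 camera calls.

## Working session

There is one attempt and no reset: what is moved stays moved. The work goes in short steps, Python scripts to look and compute and a shell command to move; the robot and the scene stay as the last step left them, time stands still between calls to the robot, and variables do not carry over. Pictures are saved under pics/ and viewed, about 8 in all and at most 12, crops included, and the job is handed in when it is done.

```bash
ls; mkdir -p pics
python3 - <<'E'
from rig import ctrl, eyes, order
import cv2,numpy as np
s=ctrl.state();print({k:np.round(v,3).tolist() for k,v in s.items()})
ims=[]
for c in("side","top"):
    im=eyes.read_camera(c);cv2.imwrite(f"pics/{c}0.png",im[:,:,::-1])
    k=eyes.get_calibration(c);print(c,np.round(k["K"],1).tolist(),k["rvec"],k["tvec"])
    for t in("egg","lid","lid_knob","cooker","rack","start","egg_holder","bowl_bird","spoon"):
        print(t,[(np.round(d["bbox"]).tolist(),round(d["p"],2)) for d in eyes.search_frame(c,t)[:5]])
E
```

```text
pics
{'time_s': 0.0, 'q': [1.092, 0.131, 1.489, -0.0, 1.523, -0.085], 'qvel': [-0.0, -0.001, 0.0, -0.0, -0.0, -0.001], 'tau': [0.0, -55.983, -49.175, 0.077, 0.035, -0.0], 'position': [229.975, 553.613, 231.62], 'tool_rot': [[-0.923, 0.384, -0.001], [0.384, 0.923, -0.002], [0.0, -0.002, -1.0]], 'contact_force': [-0.116, -0.094, -0.657], 'moment': [0.017, -0.034, -0.007], 'gripper_width': 92.861}
side [[407.6, 0.0, 277.7], [0.0, 407.6, 207.9], [0.0, 0.0, 1.0]] [ 1.98012383 -0.34335448  0.22636627] [-544.82545346  117.76034297 1161.86589488]
egg [([285.0, 237.0, 13.0, 26.0], 0.78), ([306.0, 224.0, 20.0, 25.0], 0.72), ([287.0, 224.0, 19.0, 21.0], 0.61)]
lid [([219.0, 202.0, 58.0, 46.0], 0.87)]
lid_knob [([221.0, 199.0, 56.0, 47.0], 0.59)]
cooker [([266.0, 235.0, 90.0, 68.0], 0.71), ([201.0, 185.0, 46.0, 27.0], 0.33)]
rack [([281.0, 247.0, 42.0, 10.0], 0.53)]
start [([336.0, 273.0, 12.0, 15.0], 0.45)]
egg_holder [([200.0, 186.0, 48.0, 26.0], 0.8)]
bowl_bird [([323.0, 301.0, 65.0, 50.0], 0.67)]
spoon [([204.0, 179.0, 5.0, 6.0], 0.38)]
top [[479.2, 0.0, 283.3], [0.0, 479.2, 210.4], [0.0, 0.0, 1.0]] [ 2.14966932 -2.12571311  0.16570971] [-114.11202535  539.33126621 1441.81877055]
egg [([338.0, 190.0, 14.0, 15.0], 0.56), ([343.0, 216.0, 18.0, 15.0], 0.55), ([332.0, 206.0, 9.0, 16.0], 0.51), ([173.0, 246.0, 13.0, 18.0], 0.49)]
lid [([245.0, 209.0, 54.0, 54.0], 0.67)]
lid_knob [([241.0, 210.0, 56.0, 55.0], 0.83), ([171.0, 248.0, 14.0, 14.0], 0.71)]
cooker [([368.0, 204.0, 4.0, 2.0], 0.69), ([321.0, 183.0, 77.0, 60.0], 0.56), ([244.0, 210.0, 53.0, 54.0], 0.46)]
rack [([329.0, 192.0, 40.0, 42.0], 0.64), ([316.0, 183.0, 82.0, 60.0], 0.4)]
start [([344.0, 217.0, 15.0, 13.0], 0.54), ([386.0, 196.0, 10.0, 6.0], 0.43)]
egg_holder [([161.0, 218.0, 60.0, 48.0], 0.74)]
bowl_bird [([418.0, 192.0, 45.0, 45.0], 0.91)]
spoon [([123.0, 204.0, 11.0, 48.0], 0.83), ([325.0, 189.0, 47.0, 44.0], 0.49)]
```

Run:
```python
import cv2
a=cv2.imread("pics/top0.png")[150:300,110:480];cv2.imwrite("pics/t1.png",cv2.resize(a,(740,300),interpolation=3))
b=cv2.imread("pics/side0.png")[160:360,180:420];
import numpy as np
a=cv2.resize(a,(800,324),interpolation=3);b=cv2.resize(b,(330,275),interpolation=3)
c=np.zeros((600,800,3),np.uint8);c[:324]=a;c[324:599,:330]=b
b2=cv2.imread("pics/top0.png")[175:255,310:410];c[324:600,340:685]=cv2.resize(b2,(345,276),interpolation=3)
cv2.imwrite("pics/v1.png",c)
```

```text
(no output)
```

View pics/v1.png

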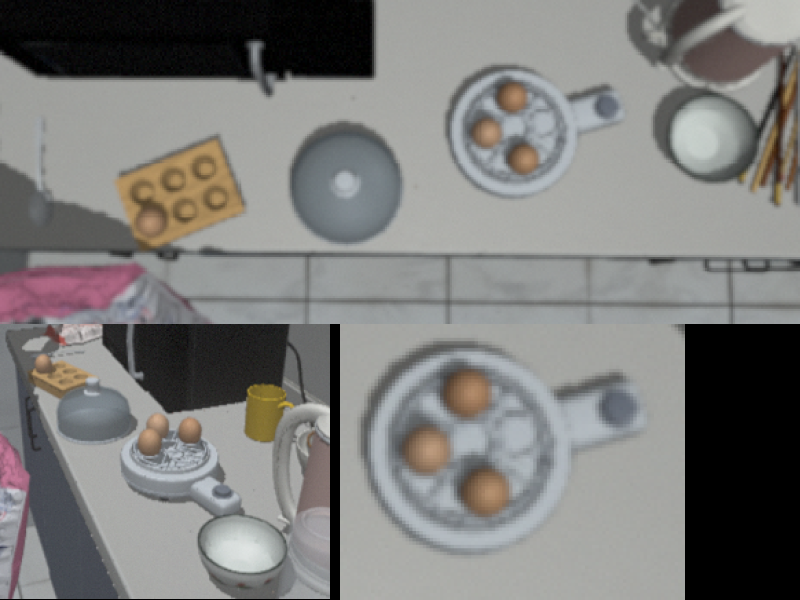

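The top view shows the holder with its egg at about (179,253), the lid knob at (270,234), the cooker centre at (348,211), the empty ring towards the control arm at (360,206), and the switch at (391,199). Next I'll measure these more precisely.

```bash
cat > h.py <<'E'
import numpy as np,cv2
from rig import ctrl,eyes,order
def cal(c):
    k=eyes.get_calibration(c);return k["K"],cv2.Rodrigues(np.array(k["rvec"]))[0],np.array(k["tvec"]).ravel()
def ray(c,uv):
    K,R,t=cal(c);return -R.T@t,R.T@np.linalg.solve(K,[uv[0],uv[1],1.])
def onz(c,uv,z):
    o,d=ray(c,uv);return o+d*(z-o[2])/d[2]
def proj(c,p):
    K,R,t=cal(c);q=K@(R@np.array(p,float)+t);return q[:2]/q[2]
def tri(a,b):
    A=[];B=[]
    for c,uv in(("top",a),("side",b)):
        o,d=ray(c,uv);d/=np.linalg.norm(d);P=np.eye(3)-np.outer(d,d);A.append(P);B.append(P@o)
    return np.linalg.lstsq(np.vstack(A),np.hstack(B),rcond=None)[0]
E
python3 - <<'E'
from h import *
np.set_printoptions(precision=1,suppress=True)
print("cams",ray("top",(0,0))[0],ray("side",(0,0))[0]); print("tcp px",proj("top",[230,554,232]),proj("side",[230,554,232]))
im=cv2.imread("pics/top0.png");sd=cv2.imread("pics/side0.png")
def blobs(im,roi):
    x,y,w,h=roi;hsv=cv2.cvtColor(im[y:y+h,x:x+w],cv2.COLOR_BGR2HSV)
    m=((hsv[...,1]>90)&((hsv[...,0]<18))).astype(np.uint8)
    n,l,st,c=cv2.connectedComponentsWithStats(m)
    return [(c[i]+[x,y],st[i]) for i in range(1,n) if st[i][4]>25]
for nm,i,r in(("top",im,(310,175,90,80)),("side",sd,(260,215,80,60))):
    for c,st in blobs(i,r): print(nm,c,st, onz(nm,c,87))
for n,uv,z in(("egg",(179.4,252.7),50),("egg2",(179.5,255),50),("knob",(269.6,234.2),112),("cooker",(347.7,210.7),55),("switch",(390.9,199.1),49),("ring0",(360.1,206.3),67)): print(n,onz("top",uv,z))
for c in("top","side"):
  for t in("lid","cooker","egg","egg_holder","start"):
    for d in eyes.regions_of(c,t)[:4]:
      m=d["mask"].astype(np.uint8);M=cv2.moments(m,True)
      if M["m00"]>0:print(c,t,round(d["p"],2),d["bbox"],np.array([M["m10"]/M["m00"],M["m01"]/M["m00"]]),M["m00"])
E
```

```text
cams [ 307.2 -114.1 1508.4] [  168.3 -1130.3   595.6]
tcp px [ 28.2 313.7] [147.1 120.9]
top [346.4 194.4] [ 31  14  12  12 119] [ 584.4 -298.2   87. ]
top [351.6 223.2] [ 36  42  12  13 113] [ 496.9 -312.9   87. ]
side [317.4 234.4] [ 51  14  14  13 115] [ 587.2 -282.6   87. ]
egg [405.5 206.3  50. ]
egg2 [398.6 205.6  50. ]
knob [458.4 -69.1 112. ]
cooker [ 539.7 -305.9   55. ]
switch [ 578.5 -440.6   49. ]
ring0 [ 551.8 -342.2   67. ]
top lid 0.8 [242.8, 211.1, 54.9, 53.0] [269.6 237. ] 2213.0
top cooker 0.88 [319.3, 183.3, 80.1, 57.0] [353.9 210.4] 2510.0
top egg 0.59 [339.7, 184.7, 11.9, 18.4] [346.3 194.6] 186.0
top egg 0.58 [170.4, 247.9, 16.9, 13.3] [179.6 252.8] 181.0
top egg 0.53 [343.2, 219.0, 14.6, 10.7] [351.9 223.4] 172.0
top egg 0.53 [416.8, 191.2, 45.4, 46.9] [439.5 213.7] 1407.0
top egg_holder 0.63 [162.2, 218.4, 61.5, 47.5] [194.5 239.2] 1636.0
side lid 0.9 [221.0, 198.6, 54.9, 49.3] [247.3 225.2] 2072.0
side cooker 0.73 [268.7, 236.6, 84.9, 63.9] [311.1 271.3] 2558.0
side cooker 0.43 [274.8, 235.0, 53.1, 27.4] [305.8 253.3] 184.0
side egg 0.88 [285.5, 236.2, 10.9, 25.8] [288.3 245.9] 303.0
side egg 0.5 [306.4, 225.5, 18.4, 24.5] [317.2 237.5] 278.0
side egg 0.48 [207.4, 182.4, 9.7, 17.5] [211.2 188.9] 134.0
side egg 0.48 [287.5, 222.5, 17.8, 22.4] [294.9 232.4] 215.0
side egg_holder 0.86 [199.8, 184.3, 47.2, 29.9] [222.8 199. ] 706.0
side start 0.47 [334.9, 274.3, 11.3, 10.2] [340.8 280.5] 46.0
```

Run:
```python
from h import *
np.set_printoptions(precision=1,suppress=True)
top=cv2.imread("pics/top0.png");sd=cv2.imread("pics/side0.png")
def blob(im,roi,f):
    x,y,w,h=roi;hsv=cv2.cvtColor(im[y:y+h,x:x+w],cv2.COLOR_BGR2HSV).astype(int)
    n,l,st,c=cv2.connectedComponentsWithStats(f(hsv).astype(np.uint8));i=1+np.argmax(st[1:,4]);return c[i]+[x,y],st[i]
br=lambda h:(h[...,1]>85)&(h[...,0]<20)
hi=lambda h:(h[...,2]>165)
bl=lambda h:(h[...,2]<115)
E={}
for n,im,r,f,z in(("top b",top,(326,203,17,18),br,87),("top a",top,(337,185,18,18),br,87),("top c",top,(343,214,18,18),br,87),
  ("top egg",top,(171,243,16,18),lambda h:br(h)&(h[...,0]<13),50),("side egg",sd,(204,180,14,20),lambda h:br(h)&(h[...,0]<13),53),("top knob",top,(259,224,22,20),hi,113),("side knob",sd,(238,196,18,11),hi,104),("top switch",top,(383,190,16,16),bl,49),("side switch",sd,(332,270,20,20),bl,47)):
    c,st=blob(im,r,f);E[n]=c;print(n,c,st-[*([0]*5)],onz(n.split()[0],c,z))
print("egg tri",tri(E["top egg"],E["side egg"]),"knob",tri(E["top knob"],E["side knob"]),"switch",tri(E["top switch"],E["side switch"]))
print("kettle",onz("top",(430,175),200),onz("top",(430,175),100), "lid rim",onz("top",(269.6,237),30))
w=lambda im,roi,s:cv2.resize(im[roi[1]:roi[1]+roi[3],roi[0]:roi[0]+roi[2]],None,fx=s,fy=s,interpolation=0)
C=np.zeros((560,800,3),np.uint8)
for im,r,p,s in((top,(163,238,34,34),(0,0),8),(top,(239,205,62,62),(0,280),4),(sd,(200,176,30,30),(280,0),8),(sd,(215,192,66,60),(280,280),4),(top,(316,178,84,66),(530,0),3),(sd,(264,222,90,80),(545,280),2)):
    q=w(im,r,s);C[p[1]:p[1]+q.shape[0],p[0]:p[0]+q.shape[1]]=q[:560-p[1],:800-p[0]]
cv2.imwrite("pics/v2.png",C)
```

```text
top b [334.3 210.9] [ 3  3 12 11 91] [ 533.5 -261.5   87. ]
top a [346.5 194.5] [  4   4  12  12 121] [ 584.2 -298.4   87. ]
top c [351.7 223.2] [  3   3  12  13 118] [ 497.  -313.1   87. ]Traceback (most recent call last):
  File "<stdin>", line 13, in <module>
  File "<stdin>", line 6, in blob
    return _wrapfunc(a, 'argmax', axis=axis, out=out, **kwds)
    return bound(*args, **kwds)
ValueError: attempt to get argmax of an empty sequence
```

Run:
```python
from h import *
np.set_printoptions(precision=1,suppress=True,linewidth=200)
top=cv2.imread("pics/top0.png");sd=cv2.imread("pics/side0.png")
for im,r in((top,(170,244,20,18)),(sd,(204,180,16,20))):
    h=cv2.cvtColor(im,cv2.COLOR_BGR2HSV)[r[1]:r[1]+r[3],r[0]:r[0]+r[2]];print(h[...,0]);print(h[...,1][::3])
def blob(im,roi,f):
    x,y,w,h=roi;hsv=cv2.cvtColor(im[y:y+h,x:x+w],cv2.COLOR_BGR2HSV).astype(int)
    n,l,st,c=cv2.connectedComponentsWithStats(f(hsv).astype(np.uint8))
    if n<2:return np.zeros(2),0
    i=1+np.argmax(st[1:,4]);return c[i]+[x,y],st[i]
hi=lambda h:(h[...,2]>165)
bl=lambda h:(h[...,2]<115)
E={}
for n,im,r,f,z in(("top knob",top,(259,224,22,20),hi,113),("side knob",sd,(238,196,18,11),hi,104),("top switch",top,(383,190,16,16),bl,49),("side switch",sd,(332,270,20,20),bl,47)):
    c,st=blob(im,r,f);E[n]=c;print(n,c,st,onz(n.split()[0],c,z))
print("knob",tri(E["top knob"],E["side knob"]),"switch",tri(E["top switch"],E["side switch"]))
print("kettle",onz("top",(430,175),200),onz("top",(430,175),100), "lid rim",onz("top",(269.6,237),30))
w=lambda im,roi,s:cv2.resize(im[roi[1]:roi[1]+roi[3],roi[0]:roi[0]+roi[2]],None,fx=s,fy=s,interpolation=0)
C=np.zeros((560,800,3),np.uint8)
for im,r,p,s in((top,(163,238,34,34),(0,0),8),(top,(239,205,62,62),(0,280),4),(sd,(200,176,30,30),(280,0),8),(sd,(215,192,66,60),(280,280),4),(top,(316,178,84,66),(530,0),3),(sd,(264,222,90,80),(545,280),2)):
    q=w(im,r,s);C[p[1]:p[1]+q.shape[0],p[0]:p[0]+q.shape[1]]=q[:560-p[1],:800-p[0]]
cv2.imwrite("pics/v2.png",C)
```

```text
[[18 18 18 18 17 19 18 18 18 18 17 17 19 18 18 18 18 18 18 18]
 [18 18 17 18 18 18 17 18 16 16 17 16 17 18 17 18 18 18 18 18]
 [17 18 18 18 18 18 17 16 14 16 15 15 16 17 18 18 18 18 18 18]
 [17 18 18 18 18 16 15 13 14 14 14 15 15 15 15 17 18 18 18 17]
 [18 18 18 17 16 16 14 13 14 14 15 14 14 13 14 16 17 18 18 18]
 [17 17 18 18 15 15 14 14 14 14 14 14 14 14 15 15 17 17 18 18]
 [18 18 18 16 15 16 14 14 14 14 14 14 14 14 15 15 16 18 18 18]
 [18 18 18 15 14 14 14 14 14 14 14 14 14 14 14 15 15 17 18 18]
 [18 18 16 15 13 14 14 14 14 14 14 14 14 14 13 14 16 17 18 18]
 [18 18 17 15 14 14 15 14 14 14 14 14 13 14 14 14 15 18 18 18]
 [18 17 17 16 14 13 14 14 15 15 15 14 14 15 13 15 15 18 18 18]
 [18 17 17 17 15 14 15 14 14 14 14 14 14 14 14 15 16 17 18 18]
 [18 18 18 17 16 14 14 14 15 14 14 14 14 14 15 16 17 18 17 18]
 [20 17 18 17 16 16 14 14 15 14 14 14 14 14 15 17 18 18 18 17]
 [14 18 18 18 17 16 15 15 14 16 14 14 15 17 16 17 18 18 18 18]
 [23 16 18 18 18 17 17 16 16 16 16 16 17 17 18 18 18 17 17 18]
 [ 0 18 17 17 17 18 18 18 17 17 16 18 18 18 18 18 18 17 18 18]
 [30 23 18 19 18 18 18 17 18 
[... 2037 characters left out ...]
5  83  86  84  83  83  59  15   0   1]
 [  8  58  83  89  86  89  86  91  92  83  86  81  85  89  97 101]
 [ 41  79  91  81  89  88  83  81  77  77  82  73  79  88  88  94]
 [100 103 104 100  91  83  77  89  86  82  93  88  90  94  96 100]
 [ 92  92 101 103 108 103 107 107 104 104 100  90 101  97 102  99]]
top knob [269.9 235.1] [ 6  6 11 12 94] [455.6 -70.1 113. ]
side knob [247.5 199.1] [  0   0  18   9 102] [468.4 -37.2 104. ]
top switch [387.1 194.9] [ 0  0  9 13 58] [ 591.6 -429.2   49. ]
side switch [341.4 283.2] [ 4 11 12  5 34] [ 572.8 -448.4   47. ]
knob [457.  -70.7 119.1] switch [ 589.5 -430.6   32.6]
kettle [ 620.1 -517.7  200. ] [ 644.  -548.6  100. ] lid rim [458.6 -66.6  30. ]
```

View pics/v2.png

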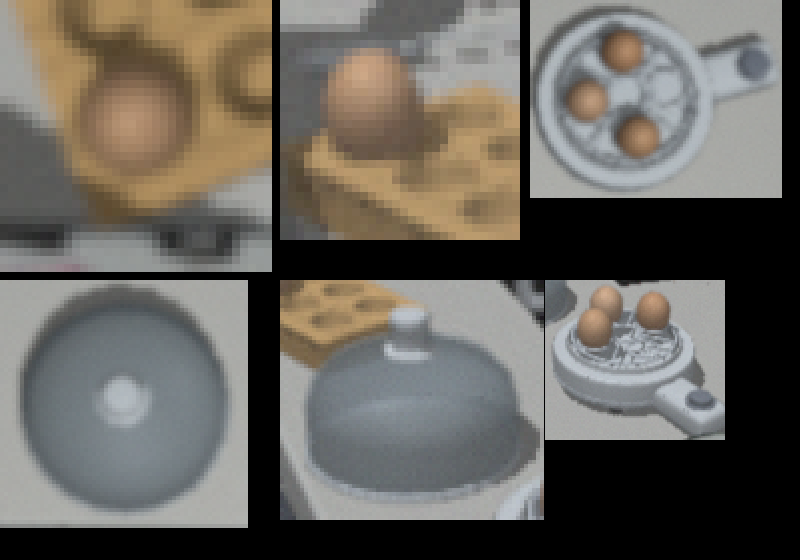

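Run:
```python
from h import *
np.set_printoptions(precision=1,suppress=True,linewidth=200)
print("egg",onz("top",(179.4,252.3),49),tri((179.4,252.3),(210.75,187.8)))
print("knob top",onz("top",(269,232.7),114),"flange",onz("top",(269.4,235.3),86),tri((269.2,233.8),(246.75,203.2)))
print("switch",onz("top",(390,199.2),49),tri((390,199.2),(341.5,281.5)))
p=onz("top",(179.4,252.3),49)
for n,q in(("egg",[p[0],p[1],49]),("knob",[457,-69,104]),("egg a",[584,-298,87]),("b",[533.5,-261.5,87]),("c",[497,-313,87])):print(n,proj("side",q))
```

```text
egg [406.8 206.5  49. ] [404.1 205.   57.5]
knob top [462.6 -67.3 114. ] flange [457.9 -67.7  86. ] [458.9 -67.3 104.8]
switch [ 578.1 -437.8   49. ] [ 578.8 -438.8   44.1]
egg [212.2 189.7]
knob [246.8 203.7]
egg a [318.8 237.3]
b [295.3 234. ]
c [289.5 245.7]
```

```bash
python3 -m creep '[{"offset":[-0.06,-0.05,0],"roll":10},{"offset":[-0.1,-0.087,0],"roll":20},{"offset":[-0.145,-0.125,0],"roll":30},{"offset":[-0.19,-0.163,0],"roll":40},{"offset":[-0.235,-0.2,0],"roll":50}]' 0.093 3; python3 -c "
from rig import ctrl;s=ctrl.state();print(s['tool_rot'],s['q'])"
```

```text
time_s: 2.12
position: [371.1, 277.4, 232.9]
tool_rot: [[-0.294, 0.956, 0.001], [0.956, 0.294, 0.0], [0.0, 0.001, -1.0]]
contact_force: [0.3, 0.5, 0.1]
gripper_width: 92.5
[[-2.94235416e-01  9.55732641e-01  7.99950019e-04]
 [ 9.55732968e-01  2.94235208e-01  3.68368942e-04]
 [ 1.16688761e-04  8.72925795e-04 -9.99999612e-01]] [ 5.31252661e-01 -2.48979478e-01  1.85212768e+00 -8.77162938e-05
  1.53756813e+00  2.32600163e-01]
```

```bash
python3 -m creep '[{"offset":[-0.03,0.005,0],"roll":10},{"offset":[-0.06,0.01,0],"roll":20},{"offset":[-0.0785,0.0124,0],"roll":30},{"offset":[-0.0785,0.0124,0],"roll":40},{"offset":[-0.0785,0.0124,0],"roll":50}]' >/dev/null; python3 -m creep '[{"offset":[0,0,0.03],"roll":10},{"offset":[0,0,0.06],"roll":20},{"offset":[0,0,0.09],"roll":30},{"offset":[0,0,0.1],"roll":40},{"offset":[0,0,0.1],"roll":47.8}]'
python3 - <<'E'
from h import *
for i,c in enumerate(("top","side")):
    im=eyes.read_camera(c);cv2.imwrite(f"pics/{c}1.png",im[:,:,::-1])
    q=proj(c,[406,206,50]).astype(int);a=im[max(0,q[1]-60):q[1]+35,q[0]-60:q[0]+60,::-1];cv2.imwrite(f"pics/c{i}.png",cv2.resize(a,None,fx=3.3,fy=3.3,interpolation=0))
import numpy as np
a=cv2.imread("pics/c0.png");b=cv2.imread("pics/c1.png");cv2.imwrite("pics/v3.png",np.hstack([a,b]))
p=ctrl.state()["position"]
for c in("top","side"): print(c,proj(c,p),proj(c,p-[0,0,14]),proj(c,[406,206,50]))
E
```

```text
time_s: 3.38
position: [404.9, 207.7, 131.3]
tool_rot: [[0.987, 0.162, -0.002], [0.162, -0.987, -0.001], [-0.002, 0.0, -1.0]]
contact_force: [0.7, -1.1, 0.7]
gripper_width: 93.1
top [172.58762937 250.63011221] [173.70015555 250.98868976] [179.491504   252.55079115]
side [210.29004822 167.24326147] [210.55023435 171.07231875] [211.99010713 189.53502872]
```

View pics/v3.png

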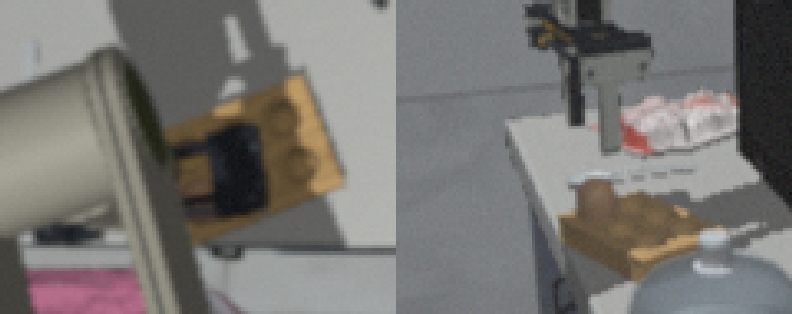

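The side view shows the fingers straddling the egg, with the finger midpoint at px x≈210 and the egg at 211.6. I'll lower the gripper.

```bash
python3 -c "
from rig import ctrl;print(ctrl.state()['position'])"; python3 -m creep '[{"offset":[0.001,0.001,0.02],"roll":0},{"offset":[0.001,0.001,0.045],"roll":0},{"offset":[0.001,0.001,0.065],"roll":0},{"offset":[0.001,0.001,0.075],"roll":0},{"offset":[0.001,0.001,0.08],"roll":0}]';python3 -m creep '[{"offset":[0,0,0],"roll":0},{"offset":[0,0,0],"roll":0},{"offset":[0,0,0],"roll":0},{"offset":[0,0,0],"roll":0},{"offset":[0,0,0],"roll":0}]' 0.06 3
```

```text
[405.69506056 207.9824263  132.44905637]
time_s: 4.1
position: [407.0, 207.3, 52.6]
tool_rot: [[0.986, 0.169, -0.0], [0.169, -0.986, 0.0], [-0.0, -0.0, -1.0]]
contact_force: [0.5, -0.2, 0.5]
gripper_width: 93.1
time_s: 4.72
position: [407.1, 207.3, 52.8]
tool_rot: [[0.986, 0.167, 0.0], [0.167, -0.986, 0.0], [0.0, -0.0, -1.0]]
contact_force: [0.1, 1.3, -0.3]
gripper_width: 60.6
```

```bash
python3 -m creep '[{"offset":[0,0,0.0025],"roll":0},{"offset":[0,0,0.0025],"roll":0},{"offset":[0,0,0.0025],"roll":0},{"offset":[0,0,0.0025],"roll":0},{"offset":[0,0,0.0025],"roll":0}]' 0.04 3;python3 -m creep '[{"offset":[0,0,0],"roll":0},{"offset":[0,0,0],"roll":0},{"offset":[0,0,0],"roll":0},{"offset":[0,0,0],"roll":0},{"offset":[0,0,0],"roll":0}]' 0.03 3
python3 -m creep '[{"offset":[0,0,-0.005],"roll":0},{"offset":[0,0,-0.015],"roll":0},{"offset":[0,0,-0.03],"roll":0},{"offset":[0,0,-0.045],"roll":0},{"offset":[0,0,-0.05],"roll":0}]'
```

```text
time_s: 5.35
position: [407.1, 206.7, 50.2]
tool_rot: [[0.986, 0.167, 0.0], [0.167, -0.986, -0.001], [-0.0, 0.001, -1.0]]
contact_force: [-0.3, -4.6, 1.4]
gripper_width: 42.6
time_s: 5.98
position: [407.2, 206.6, 50.2]
tool_rot: [[0.986, 0.167, 0.0], [0.167, -0.986, -0.001], [0.0, 0.001, -1.0]]
contact_force: [-0.1, -5.5, 2.3]
gripper_width: 42.0
time_s: 6.6
position: [408.1, 207.7, 102.1]
tool_rot: [[0.986, 0.167, 0.003], [0.167, -0.986, 0.001], [0.003, -0.001, -1.0]]
contact_force: [-0.1, -0.3, -0.2]
gripper_width: 42.7
```

Run:
```python
from h import *
for i,c in enumerate(("top","side")):
    im=eyes.read_camera(c);cv2.imwrite(f"pics/{c}2.png",im[:,:,::-1])
    q=proj(c,[406,206,70]).astype(int);a=im[max(0,q[1]-40):q[1]+30,q[0]-40:q[0]+40,::-1];cv2.imwrite(f"pics/c{i}.png",cv2.resize(a,(400,350),interpolation=0))
a=cv2.imread("pics/c0.png");b=cv2.imread("pics/c1.png");cv2.imwrite("pics/v4.png",np.hstack([a,b]))
```

```text
(no output)
```

View pics/v4.png

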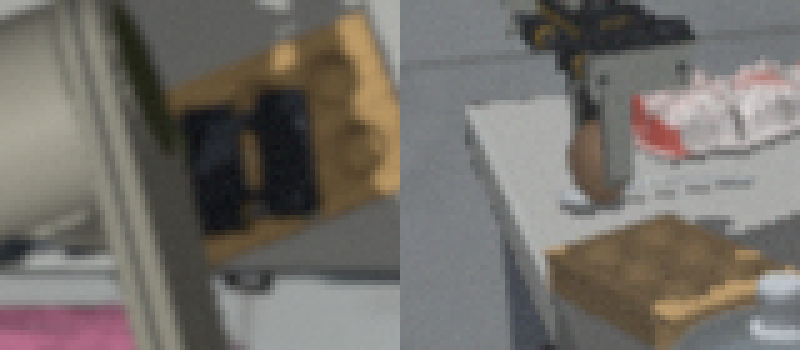

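The egg is lifted and clear of the holder. The side view shows it upright, about 2 mm towards −x of the finger centre. Next I'll carry it to the rack.

```bash
python3 -m creep '[{"offset":[0,0,-0.02],"roll":0},{"offset":[0,0.01,-0.04],"roll":0},{"offset":[0.003,0.03,-0.06],"roll":0},{"offset":[0.005,0.06,-0.08],"roll":0},{"offset":[0.008,0.1,-0.09],"roll":0}]'
python3 -m creep '[{"offset":[0.003,0.04,0],"roll":0},{"offset":[0.006,0.08,0],"roll":0},{"offset":[0.009,0.12,0],"roll":0},{"offset":[0.012,0.16,0],"roll":0},{"offset":[0.016,0.2,0],"roll":0}]'
python3 -m creep '[{"offset":[0.003,0.04,0],"roll":0},{"offset":[0.006,0.08,0],"roll":0},{"offset":[0.009,0.12,0],"roll":0},{"offset":[0.012,0.16,0],"roll":0},{"offset":[0.014,0.19,0],"roll":0}]'
python3 -m creep '[{"offset":[0.004,0.03,0],"roll":0},{"offset":[0.006,0.055,0],"roll":0},{"offset":[0.008,0.075,0],"roll":0},{"offset":[0.008,0.083,0],"roll":0},{"offset":[0.008,0.083,0],"roll":0}]'
```

```text
time_s: 7.32
position: [431.9, 109.6, 190.8]
tool_rot: [[0.986, 0.169, 0.001], [0.169, -0.986, 0.0], [0.001, -0.0, -1.0]]
contact_force: [0.7, -1.0, -0.4]
gripper_width: 42.5
time_s: 7.95
position: [480.7, -85.8, 189.5]
tool_rot: [[0.986, 0.167, -0.001], [0.167, -0.986, 0.0], [-0.001, -0.0, -1.0]]
contact_force: [-0.1, 0.6, -0.4]
gripper_width: 42.2
time_s: 8.57
position: [526.2, -271.0, 189.1]
tool_rot: [[0.986, 0.167, -0.001], [0.167, -0.986, 0.001], [-0.001, -0.001, -1.0]]
contact_force: [-0.9, 0.7, -0.6]
gripper_width: 42.3
time_s: 9.2
position: [547.9, -349.9, 189.4]
tool_rot: [[0.986, 0.167, -0.001], [0.167, -0.986, 0.001], [-0.001, -0.001, -1.0]]
contact_force: [0.6, -1.0, -0.2]
gripper_width: 42.5
```

```bash
python3 -m creep '[{"offset":[0.001,-0.001,0.02],"roll":0},{"offset":[0.001,-0.001,0.035],"roll":0},{"offset":[0.001,-0.001,0.05],"roll":0},{"offset":[0.001,-0.001,0.06],"roll":0},{"offset":[0.001,-0.001,0.064],"roll":0}]'
python3 - <<'E'
from h import *
for i,c in enumerate(("top","side")):
    im=eyes.read_camera(c);cv2.imwrite(f"pics/{c}3.png",im[:,:,::-1])
    q=proj(c,[541,-330,85]).astype(int);print(q);a=im[max(0,q[1]-40):q[1]+40,q[0]-40:q[0]+40,::-1];cv2.imwrite(f"pics/c{i}.png",cv2.resize(a,(400,400),interpolation=2))
a=cv2.imread("pics/c0.png");b=cv2.imread("pics/c1.png");cv2.imwrite("pics/v5.png",np.hstack([a,b]))
print(ctrl.state()["position"],proj("side",[548,-349,125]),proj("side",[548,-349,67]))
E
```

```text
time_s: 9.82
position: [548.7, -348.5, 125.0]
tool_rot: [[0.986, 0.167, -0.001], [0.167, -0.986, 0.001], [-0.001, -0.001, -1.0]]
contact_force: [-0.7, -0.4, -0.2]
gripper_width: 41.9
[357 208]
[308 246]
[ 548.93783542 -348.73961417  125.71185177] [314.94944022 235.49710152] [313.94159424 256.17658366]
```

View pics/v5.png

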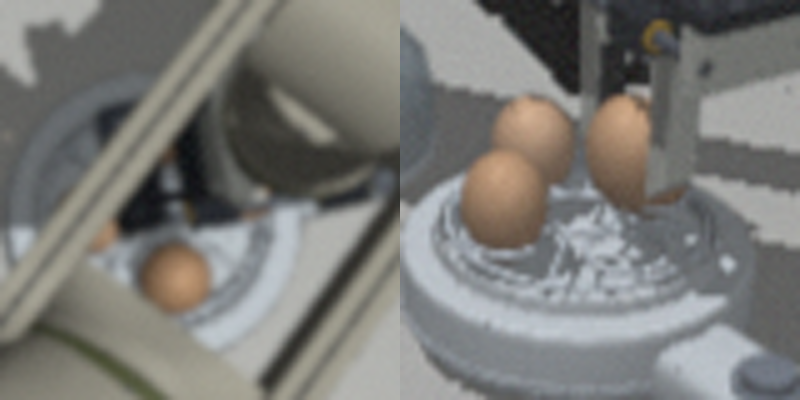

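The held egg hangs upright about over ring 0 (side px ~ (314,237)), clear of its neighbours. I'll lower it.

```bash
python3 -m creep '[{"offset":[0,0,0.01],"roll":0},{"offset":[0,0,0.02],"roll":0},{"offset":[0,0,0.028],"roll":0},{"offset":[0,0,0.034],"roll":0},{"offset":[0,0,0.037],"roll":0}]'
python3 -m creep '[{"offset":[0,0,0.0006],"roll":0},{"offset":[0,0,0.0012],"roll":0},{"offset":[0,0,0.0018],"roll":0},{"offset":[0,0,0.0024],"roll":0},{"offset":[0,0,0.003],"roll":0}]'
```

```text
time_s: 10.55
position: [548.9, -348.7, 88.5]
tool_rot: [[0.986, 0.167, -0.001], [0.167, -0.986, 0.0], [-0.0, -0.0, -1.0]]
contact_force: [-0.2, 0.4, -1.6]
gripper_width: 42.4
time_s: 11.18
position: [549.0, -348.9, 86.5]
tool_rot: [[0.986, 0.167, -0.0], [0.167, -0.986, -0.0], [-0.0, 0.0, -1.0]]
contact_force: [-3.3, 0.6, 2.4]
gripper_width: 42.9
```

```bash
python3 -m creep '[{"offset":[-0.0007,0,0],"roll":0},{"offset":[-0.0015,0,0],"roll":0},{"offset":[-0.0015,0,0],"roll":0},{"offset":[-0.0015,0,0],"roll":0},{"offset":[-0.0015,0,0],"roll":0}]'
python3 -m creep '[{"offset":[-0.0005,0,0.0005],"roll":0},{"offset":[-0.001,0,0.001],"roll":0},{"offset":[-0.001,0,0.0015],"roll":0},{"offset":[-0.001,0,0.0015],"roll":0},{"offset":[-0.001,0,0.0015],"roll":0}]'
```

```text
time_s: 11.8
position: [547.7, -349.0, 86.1]
tool_rot: [[0.986, 0.167, 0.0], [0.167, -0.986, 0.0], [0.0, 0.0, -1.0]]
contact_force: [0.8, 0.6, 0.3]
gripper_width: 42.0
time_s: 12.42
position: [546.7, -349.0, 84.7]
tool_rot: [[0.986, 0.167, 0.0], [0.167, -0.986, 0.0], [0.0, -0.0, -1.0]]
contact_force: [2.3, 3.9, 3.5]
gripper_width: 42.5
```

```bash
python3 -m creep '[{"offset":[0.0007,0,0],"roll":0},{"offset":[0.0007,0,0],"roll":0},{"offset":[0.0007,0,0],"roll":0},{"offset":[0.0007,0,0],"roll":0},{"offset":[0.0007,0,0],"roll":0}]'
python3 -m creep '[{"offset":[0,0,0],"roll":0},{"offset":[0,0,0],"roll":0},{"offset":[0,0,0],"roll":0},{"offset":[0,0,0],"roll":0},{"offset":[0,0,0],"roll":0}]' 0.06
python3 -m creep '[{"offset":[0,0,-0.01],"roll":0},{"offset":[0,0,-0.03],"roll":0},{"offset":[0,0,-0.06],"roll":0},{"offset":[0,0,-0.1],"roll":0},{"offset":[0,0,-0.14],"roll":0}]'
python3 - <<'E'
from h import *
im=eyes.read_camera("side");a=im[206:286,268:348,::-1];cv2.imwrite("pics/v6.png",cv2.resize(a,(400,400),interpolation=2))
E
```

```text
time_s: 13.05
position: [547.1, -349.0, 84.5]
tool_rot: [[0.986, 0.167, -0.0], [0.167, -0.986, 0.0], [-0.0, -0.0, -1.0]]
contact_force: [1.5, 3.2, 0.8]
gripper_width: 42.5
time_s: 13.68
position: [547.3, -349.2, 84.6]
tool_rot: [[0.986, 0.167, -0.0], [0.167, -0.986, -0.0], [-0.0, 0.0, -1.0]]
contact_force: [0.5, 0.5, -0.0]
gripper_width: 60.0
time_s: 14.3
position: [547.5, -349.3, 227.9]
tool_rot: [[0.986, 0.167, 0.001], [0.167, -0.986, -0.001], [0.001, 0.001, -1.0]]
contact_force: [0.7, 0.3, -0.1]
gripper_width: 60.3
```

View pics/v6.png

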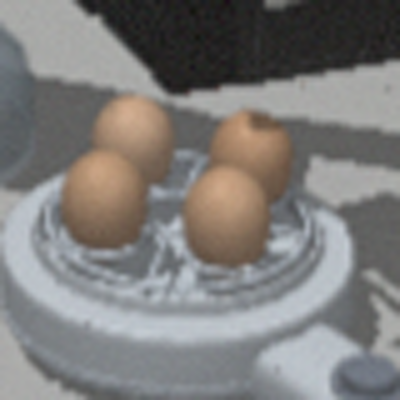

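The new egg stands upright in ring 0, at crop px (227,215), and the other three are undisturbed. Next is the lid.

```bash
python3 -m creep '[{"offset":[-0.008,-0.058,0],"roll":0},{"offset":[-0.016,-0.116,0],"roll":0},{"offset":[-0.024,-0.174,0],"roll":0},{"offset":[-0.032,-0.232,0],"roll":0},{"offset":[-0.04,-0.29,0],"roll":0}]'
python3 -m creep '[{"offset":[0,-0.002,0.03],"roll":0},{"offset":[0,-0.002,0.05],"roll":0},{"offset":[0,-0.002,0.07],"roll":0},{"offset":[0,-0.002,0.08],"roll":0},{"offset":[0,-0.002,0.08],"roll":0}]'
python3 - <<'E'
from h import *
P=[]
for i,c in enumerate(("top","side")):
    im=eyes.read_camera(c)
    q=proj(c,[459,-68,110]).astype(int);print(q);a=im[max(0,q[1]-30):q[1]+30,q[0]-30:q[0]+30,::-1];P.append(cv2.resize(a,(400,400),interpolation=2))
cv2.imwrite("pics/v7.png",np.hstack(P))
p=ctrl.state()["position"];print(p,proj("side",p),proj("side",p-[0,0,14]),proj("side",[459,-68,100]))
E
```

```text
time_s: 14.98
position: [459.0, -68.4, 226.4]
tool_rot: [[0.986, 0.167, 0.003], [0.167, -0.986, -0.001], [0.003, 0.001, -1.0]]
contact_force: [0.9, 0.5, 0.2]
gripper_width: 59.9
time_s: 15.6
position: [458.9, -68.0, 144.9]
tool_rot: [[0.986, 0.167, -0.0], [0.167, -0.986, -0.0], [-0.0, -0.0, -1.0]]
contact_force: [0.7, -0.2, 0.2]
gripper_width: 59.8
[269 234]
[247 201]
[459.58831438 -68.1641003  145.80198826] [247.20394973 190.31439525] [247.33166373 194.75204792] [247.40997688 204.6775343 ]
```

View pics/v7.png

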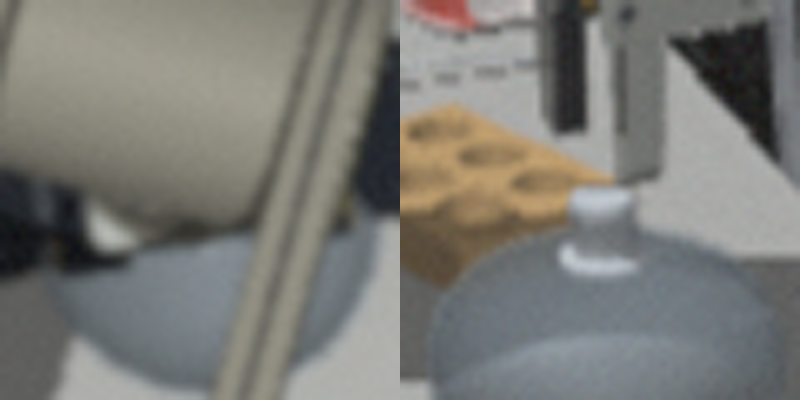

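The fingers straddle the knob and are centred on it (both at crop px x≈603). I'll lower and grip.

```bash
python3 -m creep '[{"offset":[0,0,0.012],"roll":0},{"offset":[0,0,0.024],"roll":0},{"offset":[0,0,0.034],"roll":0},{"offset":[0,0,0.04],"roll":0},{"offset":[0,0,0.043],"roll":0}]'
python3 -m creep '[{"offset":[0,0,0],"roll":0},{"offset":[0,0,0],"roll":0},{"offset":[0,0,0],"roll":0},{"offset":[0,0,0],"roll":0},{"offset":[0,0,0],"roll":0}]' 0.02 25
python3 -m creep '[{"offset":[0,0,0],"roll":0},{"offset":[0,0,0],"roll":0},{"offset":[0,0,0],"roll":0},{"offset":[0,0,0],"roll":0},{"offset":[0,0,0],"roll":0}]'
python3 -m creep '[{"offset":[0,0,-0.005],"roll":0},{"offset":[0,0,-0.015],"roll":0},{"offset":[0,0,-0.03],"roll":0},{"offset":[0,0,-0.05],"roll":0},{"offset":[0,0,-0.08],"roll":0}]'
```

```text
time_s: 16.32
position: [458.7, -67.9, 101.0]
tool_rot: [[0.986, 0.167, -0.001], [0.167, -0.986, 0.0], [-0.001, -0.0, -1.0]]
contact_force: [-0.6, 0.1, -0.1]
gripper_width: 59.9
time_s: 16.95
position: [459.2, -68.0, 101.9]
tool_rot: [[0.986, 0.167, 0.0], [0.167, -0.986, -0.0], [0.0, 0.0, -1.0]]
contact_force: [-0.1, 0.3, 2.0]
gripper_width: 26.4
time_s: 17.58
position: [459.1, -68.0, 101.9]
tool_rot: [[0.986, 0.167, 0.0], [0.167, -0.986, -0.0], [0.0, 0.0, -1.0]]
contact_force: [-1.9, -0.4, 5.1]
gripper_width: 26.6
time_s: 18.2
position: [458.4, -67.8, 182.4]
tool_rot: [[0.986, 0.167, -0.001], [0.167, -0.986, 0.0], [-0.001, -0.001, -1.0]]
contact_force: [0.4, 0.2, -3.2]
gripper_width: 26.8
```

```bash
python3 -m creep '[{"offset":[0,0,-0.03],"roll":0},{"offset":[0,0,-0.055],"roll":0},{"offset":[0,0.01,-0.065],"roll":0},{"offset":[0.004,0.03,-0.065],"roll":0},{"offset":[0.01,0.06,-0.065],"roll":0}]'
python3 -m creep '[{"offset":[0.006,0.035,0],"roll":0},{"offset":[0.012,0.07,0],"roll":0},{"offset":[0.018,0.11,0],"roll":0},{"offset":[0.022,0.14,0],"roll":0},{"offset":[0.027,0.165,0],"roll":0}]'
python3 -m creep '[{"offset":[0.003,0.013,0],"roll":0},{"offset":[0.0035,0.02,0],"roll":0},{"offset":[0.0035,0.023,0],"roll":0},{"offset":[0.0035,0.023,0],"roll":0},{"offset":[0.0035,0.023,0],"roll":0}]'
python3 - <<'E'
from h import *
P=[]
for i,c in enumerate(("top","side")):
    im=eyes.read_camera(c)
    q=proj(c,[540,-306,130]).astype(int);print(q);a=im[max(0,q[1]-50):q[1]+70,q[0]-60:q[0]+60,::-1];P.append(cv2.resize(a,(400,400),interpolation=2))
cv2.imwrite("pics/v8.png",np.hstack(P))
p=ctrl.state()["position"];print(p,proj("side",p))
E
```

```text
time_s: 18.82
position: [478.9, -126.6, 245.5]
tool_rot: [[0.986, 0.168, -0.001], [0.168, -0.986, 0.0], [-0.001, -0.001, -1.0]]
contact_force: [-0.0, -0.1, -3.0]
gripper_width: 26.2
time_s: 19.45
position: [532.3, -286.1, 244.1]
tool_rot: [[0.986, 0.166, -0.003], [0.166, -0.986, 0.001], [-0.003, -0.002, -1.0]]
contact_force: [0.4, 0.4, -2.6]
gripper_width: 26.5
time_s: 20.08
position: [540.5, -305.1, 246.9]
tool_rot: [[0.986, 0.168, 0.0], [0.168, -0.986, -0.0], [0.0, 0.0, -1.0]]
contact_force: [0.4, -0.1, -1.6]
gripper_width: 26.5
[351 206]
[304 226]
[ 540.50148143 -305.205042    246.90236348] [306.55204437 182.35850073]
```

View pics/v8.png

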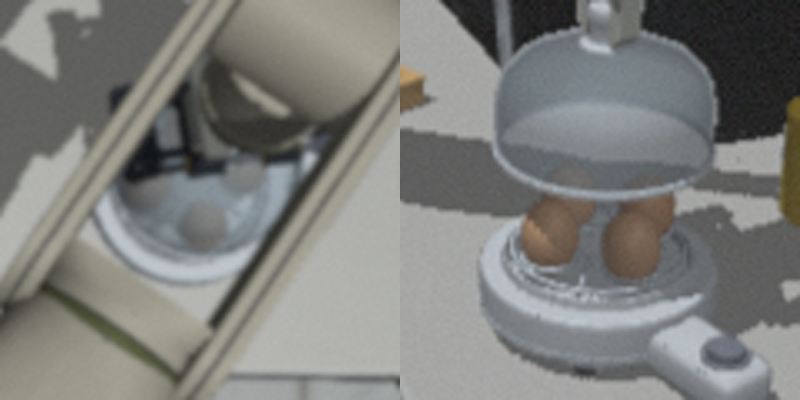

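The lid hangs level and centred over the cooker (rim spans crop x 492–717, base 480–715). I'll lower it in stages.

```bash
python3 -m creep '[{"offset":[0,0,0.02],"roll":0},{"offset":[0,0,0.04],"roll":0},{"offset":[0,0,0.058],"roll":0},{"offset":[0,0,0.072],"roll":0},{"offset":[0,0,0.08],"roll":0}]'
python3 -m creep '[{"offset":[0,0,0.001],"roll":0},{"offset":[0,0,0.003],"roll":0},{"offset":[0,0,0.005],"roll":0},{"offset":[0,0,0.007],"roll":0},{"offset":[0,0,0.009],"roll":0}]'
```

```text
time_s: 20.8
position: [540.0, -305.4, 165.0]
tool_rot: [[0.986, 0.167, -0.001], [0.167, -0.986, 0.001], [-0.001, -0.001, -1.0]]
contact_force: [-0.4, -1.0, -2.3]
gripper_width: 26.7
time_s: 21.42
position: [540.5, -305.7, 157.7]
tool_rot: [[0.986, 0.167, 0.0], [0.167, -0.986, -0.0], [0.0, 0.0, -1.0]]
contact_force: [-1.5, -0.5, -1.5]
gripper_width: 26.3
```

```bash
python3 -m creep '[{"offset":[0,0,0.001],"roll":0},{"offset":[0,0,0.002],"roll":0},{"offset":[0,0,0.003],"roll":0},{"offset":[0,0,0.004],"roll":0},{"offset":[0,0,0.0045],"roll":0}]'
python3 -m creep '[{"offset":[0,0,0.0003],"roll":0},{"offset":[0,0,0.0006],"roll":0},{"offset":[0,0,0.001],"roll":0},{"offset":[0,0,0.001],"roll":0},{"offset":[0,0,0.001],"roll":0}]'
```

```text
time_s: 22.05
position: [540.4, -305.7, 153.1]
tool_rot: [[0.986, 0.167, -0.0], [0.167, -0.986, -0.0], [-0.0, 0.0, -1.0]]
contact_force: [0.4, -0.2, -2.3]
gripper_width: 26.5
time_s: 22.68
position: [540.4, -305.7, 152.2]
tool_rot: [[0.986, 0.167, 0.0], [0.167, -0.986, -0.0], [0.0, 0.0, -1.0]]
contact_force: [-0.1, 0.2, -2.8]
gripper_width: 26.4
```

```bash
python3 -m creep '[{"offset":[0,0,0.0003],"roll":0},{"offset":[0,0,0.0006],"roll":0},{"offset":[0,0,0.0009],"roll":0},{"offset":[0,0,0.001],"roll":0},{"offset":[0,0,0.001],"roll":0}]'
```

```text
time_s: 23.3
position: [540.6, -305.8, 151.9]
tool_rot: [[0.986, 0.167, 0.0], [0.167, -0.986, -0.0], [0.0, 0.0, -1.0]]
contact_force: [-2.8, 2.1, 5.3]
gripper_width: 26.4
```

Contact came at the expected ledge height, so I'll release and check.

```bash
python3 -m creep '[{"offset":[0,0,0],"roll":0},{"offset":[0,0,0],"roll":0},{"offset":[0,0,0],"roll":0},{"offset":[0,0,0],"roll":0},{"offset":[0,0,0],"roll":0}]' 0.05 10
python3 -m creep '[{"offset":[0,0,-0.01],"roll":0},{"offset":[0,0,-0.03],"roll":0},{"offset":[0,0,-0.05],"roll":0},{"offset":[0,0,-0.07],"roll":0},{"offset":[0,0,-0.08],"roll":0}]'
python3 - <<'E'
from h import *
im=eyes.read_camera("side");a=im[180:300,250:370,::-1];cv2.imwrite("pics/v9.png",cv2.resize(a,(600,600),interpolation=2))
np.set_printoptions(precision=1,suppress=True)
print(proj("side",[540.5,-305.7,150]),proj("side",[540.5,-305.7,164]))
u=np.array([38.8,-134.7])/140.2*140; print("switch pred",[540.5,-305.7]+u)
E
```

```text
time_s: 23.92
position: [540.4, -305.7, 151.1]
tool_rot: [[0.986, 0.167, -0.0], [0.167, -0.986, 0.0], [-0.0, -0.0, -1.0]]
contact_force: [-0.6, 0.9, -0.1]
gripper_width: 50.2
time_s: 24.55
position: [541.2, -306.2, 233.9]
tool_rot: [[0.986, 0.167, 0.003], [0.167, -0.986, -0.002], [0.002, 0.002, -1.0]]
contact_force: [-0.1, -0.1, 0.0]
gripper_width: 50.1
[305.3 219.1] [305.5 214. ]
switch pred [ 579.2 -440.2]
```

View pics/v9.png

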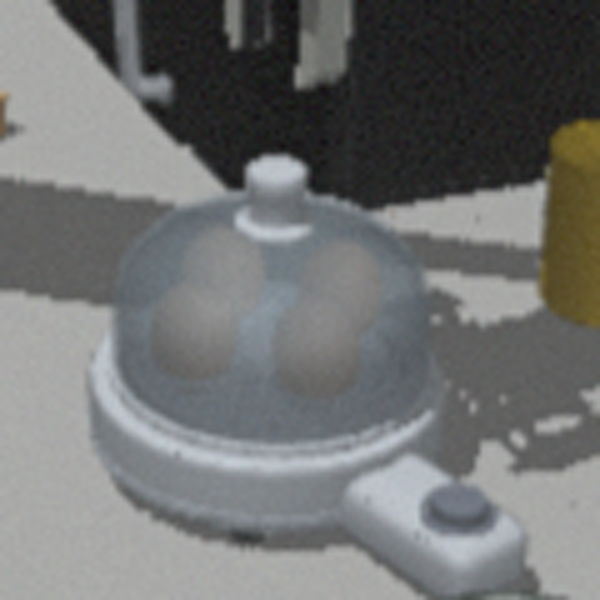

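The lid sits level on the ledge with the knob on axis (305.2 px, predicted 305.3), all four eggs upright inside. Next is the switch.

```bash
python3 -m creep '[{"offset":[0.003,0.03,0],"roll":-10},{"offset":[0.006,0.06,0],"roll":-20},{"offset":[0.009,0.09,0],"roll":-30},{"offset":[0.012,0.12,0],"roll":-40},{"offset":[0.015,0.138,0],"roll":-50}]' 0 10
python3 -m creep '[{"offset":[0,0,0],"roll":-10},{"offset":[0,0,0],"roll":-20},{"offset":[0,0,0],"roll":-30},{"offset":[0,0,0],"roll":-40},{"offset":[0,0,0],"roll":-46}]'
python3 -m creep '[{"offset":[0,0,0.04],"roll":0},{"offset":[0,0,0.08],"roll":0},{"offset":[0,0,0.11],"roll":0},{"offset":[0,0,0.13],"roll":0},{"offset":[0,0,0.14],"roll":0}]'
python3 - <<'E'
from h import *
P=[]
for i,c in enumerate(("top","side")):
    im=eyes.read_camera(c)
    q=proj(c,[579,-440,70]).astype(int);print(q);a=im[max(0,q[1]-40):q[1]+40,q[0]-40:q[0]+40,::-1];P.append(cv2.resize(a,(400,400),interpolation=2))
cv2.imwrite("pics/v10.png",np.hstack(P))
E
```

```text
time_s: 25.22
position: [578.0, -440.4, 230.0]
tool_rot: [[0.501, 0.865, -0.001], [0.865, -0.501, 0.001], [0.0, -0.001, -1.0]]
contact_force: [0.7, -0.6, 0.7]
gripper_width: 4.7
time_s: 25.85
position: [578.0, -439.0, 230.3]
tool_rot: [[-0.274, 0.962, -0.001], [0.962, 0.274, 0.001], [0.001, -0.001, -1.0]]
contact_force: [0.3, -0.0, 0.9]
gripper_width: 0.6
time_s: 26.48
position: [577.8, -438.8, 89.6]
tool_rot: [[-0.27, 0.963, -0.001], [0.963, 0.27, 0.001], [0.002, -0.001, -1.0]]
contact_force: [-0.2, 0.1, 0.4]
gripper_width: 0.7
[392 197]
[342 272]
```

View pics/v10.png

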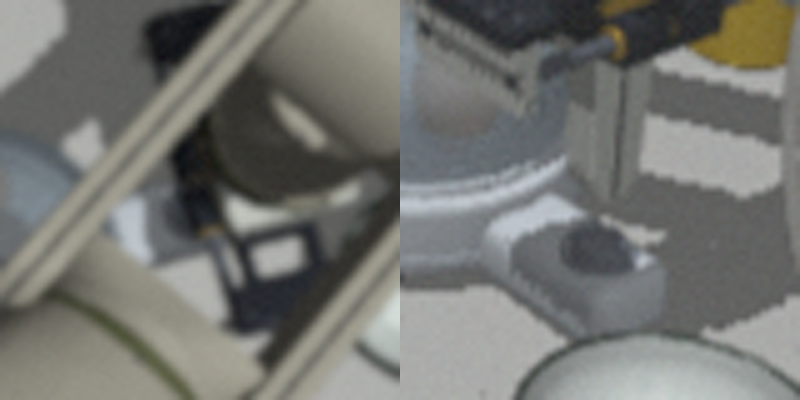

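The closed tips are above the switch (tip at crop (605,190), switch at (598,248)), so I'll press in steps.

```bash
python3 -m creep '[{"offset":[0,0,0.01],"roll":0},{"offset":[0,0,0.018],"roll":0},{"offset":[0,0,0.023],"roll":0},{"offset":[0,0,0.025],"roll":0},{"offset":[0,0,0.026],"roll":0}]'
python3 -m creep '[{"offset":[0,0,0.001],"roll":0},{"offset":[0,0,0.002],"roll":0},{"offset":[0,0,0.003],"roll":0},{"offset":[0,0,0.004],"roll":0},{"offset":[0,0,0.005],"roll":0}]'
```

```text
time_s: 27.2
position: [578.4, -439.2, 65.1]
tool_rot: [[-0.27, 0.963, 0.0], [0.963, 0.27, -0.0], [-0.0, 0.0, -1.0]]
contact_force: [0.4, 0.3, 0.8]
gripper_width: 0.5
time_s: 27.82
position: [578.5, -439.3, 60.4]
tool_rot: [[-0.27, 0.963, 0.0], [0.963, 0.27, -0.0], [-0.0, 0.0, -1.0]]
contact_force: [-0.1, 0.0, 3.1]
gripper_width: 0.6
```

```bash
python3 -m creep '[{"offset":[0,0,0.0008],"roll":0},{"offset":[0,0,0.0016],"roll":0},{"offset":[0,0,0.0024],"roll":0},{"offset":[0,0,0.003],"roll":0},{"offset":[0,0,0.003],"roll":0}]'
python3 -m creep '[{"offset":[0,0,0.0003],"roll":0},{"offset":[0,0,0.0006],"roll":0},{"offset":[0,0,0.0009],"roll":0},{"offset":[0,0,0.001],"roll":0},{"offset":[0,0,0.001],"roll":0}]'
```

```text
time_s: 28.45
position: [578.4, -439.3, 57.3]
tool_rot: [[-0.27, 0.963, 0.0], [0.963, 0.27, -0.0], [-0.0, 0.0, -1.0]]
contact_force: [-0.3, -0.8, 3.2]
gripper_width: 0.4
time_s: 29.08
position: [578.5, -439.4, 57.2]
tool_rot: [[-0.27, 0.963, 0.0], [0.963, 0.27, -0.0], [-0.0, 0.0, -1.0]]
contact_force: [-1.6, 2.3, 8.2]
gripper_width: 0.4
```

```bash
python3 -m creep '[{"offset":[0,0,0.0004],"roll":0},{"offset":[0,0,0.0008],"roll":0},{"offset":[0,0,0.0008],"roll":0},{"offset":[0,0,0.0008],"roll":0},{"offset":[0,0,0.0008],"roll":0}]'
python3 -m creep '[{"offset":[0,0,-0.005],"roll":0},{"offset":[0,0,-0.02],"roll":0},{"offset":[0,0,-0.05],"roll":0},{"offset":[0,0,-0.09],"roll":0},{"offset":[0,0,-0.14],"roll":0}]'
python3 -m creep '[{"offset":[0,0,-0.04],"roll":0},{"offset":[0,0,-0.08],"roll":0},{"offset":[0,0,-0.08],"roll":0},{"offset":[0,0,-0.08],"roll":0},{"offset":[0,0,-0.08],"roll":0}]'
python3 - <<'E'
from h import *
im=eyes.read_camera("side");a=im[180:300,250:370,::-1];cv2.imwrite("pics/v11.png",cv2.resize(a,(600,600),interpolation=2))
E
```

```text
time_s: 29.7
position: [578.5, -439.4, 57.2]
tool_rot: [[-0.27, 0.963, 0.0], [0.963, 0.27, -0.001], [-0.001, 0.0, -1.0]]
contact_force: [-3.4, 3.0, 12.1]
gripper_width: 0.4
time_s: 30.32
position: [577.6, -438.6, 195.7]
tool_rot: [[-0.27, 0.963, -0.002], [0.963, 0.27, 0.002], [0.002, -0.001, -1.0]]
contact_force: [0.3, -0.9, 0.2]
gripper_width: 0.4
time_s: 30.95
position: [577.7, -438.7, 273.0]
tool_rot: [[-0.27, 0.963, -0.003], [0.963, 0.27, 0.002], [0.003, -0.002, -1.0]]
contact_force: [0.1, -0.2, 0.3]
gripper_width: 0.5
```

View pics/v11.png

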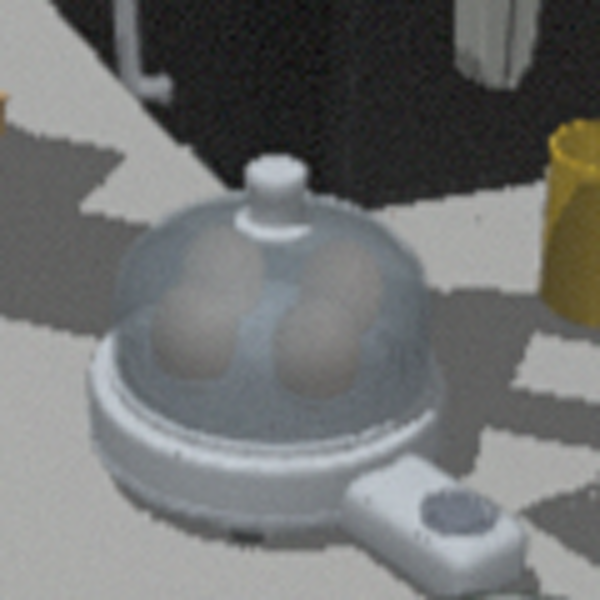

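The switch is now nearly flush with the arm (crop (459,512), before (459,505)). The lid and eggs are unchanged.

```bash
python3 -c "
from rig import order;print(order.sign_off())"
```

```text
the job is handed in; nothing more can be done
None
```

The egg cooker is loaded, covered and switched on. I handed the job in at about 31 s of the 69 s allowed.

- **Egg:** I gripped it at 3 N, carried it to the empty ring and lowered it until it lightly touched the wire (under 6 N). Then I nudged it 1–2 mm sideways and released it. The picture afterwards showed it upright, with the other three eggs unmoved.
- **Lid:** It met the ledge at the expected height (tool at 151.9 mm, as expected from the pick-up) with about 5 N. After release it looked level, and the knob was within a fraction of a pixel of the cooker's axis.
- **Switch:** I pushed it about 6 mm to its hard stop, where the force rose from 3 to 12 N with no further travel. The last picture showed it nearly flush and staying in.

The last side picture showed the lid still level, all four eggs upright inside and the gripper clear. I saw no failed checks. I did not photograph the bowl and spoon again at the end. No move went near the spoon, the bowl was intact in a picture just before the switch was pressed, and no unexpected forces showed.

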